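Index the fraction collector's arm one hole on, to the open beaker

TASK

The vial under the outlet tube of the hand-indexed fraction collector is finished and capped, so bring the outlet over the open glass beaker at the next station: hook a fingertip under the pull ring of the arm's spring index pin, lift the pin out of its hole, swing the arm exactly one hole towards the beaker's side, and let the pin drop fully home in that hole. Work with the fingertips only: do not pinch or force the ring, and leave the vials, the beaker and the other things on the bench where they stand.

Things in the scene. Friction and masses are not known exactly. Their poses are not given: they have to be found in the camera images.
- collector_base: Round grey base of the fraction collector, 236 mm across, 14 mm high, fixed on the worktop; origin on the worktop under the vertical pivot at its centre, z up. With the arm at joint value 0 the pull ring lies at its x = -100 mm (towards the robot's left front: yaw -1.4 to -0.9 rad) and the outlet tube at x = +85 mm.
- middle_hole (a point): Mouth of the middle hole of the aluminium arc plate on the base, 100 mm from the pivot, where the pin sits at the start. Plate: 8 mm thick, top at z = 30 mm, radii 83 to 117 mm. Five through holes 12.5 mm across, 30 degrees apart on the 100 mm radius: arm angles -1.047, -0.524, 0, 0.524, 1.047.
- middle_pad (a point): Top centre of the middle one of five flat rubber pads, 40 mm across, top at z = 16 mm, on the side of the base away from the ring, 85 mm from the pivot and 30 degrees apart: one under the outlet for each hole. The outer two pads are empty.
- swing_arm (a joint): Angle of the swing arm about the pivot, rad, counterclockwise seen from above: positive carries the outlet to +y of the base and the ring to -y. 0 at the start; one hole is 0.524. Swings easily (0.6 N at the ring), locked while the pin is home (play 0.015 rad). Bar 22 mm wide, top at z = 46 mm; post on the pivot 126 mm high; sleeve 25 mm across under the ring up to z = 67 mm.
- index_pin (a joint): Lift of the index pin with its ring, m: 0 = fully home in a hole, clear of the arc plate from about 0.012, stop at 0.018. A spring pushes it down, 6 N at 0 and 10 N at the stop. Pin 10 mm across, round nose; let down between holes it rests on the plate at about 0.012, slides there, and snaps home when the arm brings it over a hole.
- ring_bar (a point): Middle of the upper bar of the pull ring, 100 mm from the pivot, 127.5 mm above the worktop when the pin is home; rises with the pin and swings with the arm. The ring is a rigid upright loop of 6 mm steel wire with rounded corners, 64 mm wide and 56 mm high outside; the upper bar is level and at right angles to the arm.
- ring_inside (a point): Centre of the pull ring's opening, 25 mm below the upper bar's middle: 52 mm wide, 44 mm high inside, free down to 80 mm above the worktop when home. A finger passes through it along the arm, from outside towards the pivot. The ring is fixed to the pin and moves with it.
- outlet (a point): Lower tip of the thin steel outlet tube on the far end of the arm, 84 mm above the worktop, 85 mm from the pivot.
- beaker: Open glass beaker, 45 mm across, 60 mm high, loose, empty; stands on the pad next to the outlet, on one side or the other. Origin at the centre of its underside.
- vial_now: Capped glass vial, 27 mm across, 59 mm high, loose, on the middle pad, under the outlet at the start. Origin at the centre of its underside.
- vial_side: Capped glass vial, 27 mm across, 59 mm high, loose, on the pad on the other side of the outlet from the beaker. Origin at the centre of its underside.
- timer: Bench timer with three keys, 62 x 66 x 20 mm, lying right of the base; bystander. Origin under its centre. Farther right stands a fixed heater with a glass dome, 0.29 m high, its near edge at y = -0.35: swing clear of it.
- tweezers: Tweezers, 127 mm long, lying left of the base; bystander. Origin under the middle.
- ptfe_tape: Small roll of white tape, 52 mm across, 13 mm high, at the left front of the base; bystander. Origin under its centre.
- union_tee: Steel tube fitting (tee), 38 x 54 x 15 mm, at the right front of the base; bystander. Origin under its centre.
- vial_spare: Empty capped vial, 27 mm across, 59 mm high, on the worktop at the left rear of the base; bystander. Origin at the centre of its underside.

How it is judged:
By the outcome, as a careful person would: the job done as asked, in the order asked, and still so for the second after the job is handed in, with the robot touching nothing.
It also fails if it takes over 51 s, if anything falls off the work surface, if the arm or the gripper's body presses on something with over 40 N, if the wrist force passes 120 N, or if a joint passes its speed limit or range.

ROBOT

A 6-joint arm with a two-finger parallel gripper is mounted at the origin on a cart in front of the work surface, level with it; the furniture and walls round the work are solid. World frame = base frame: x ahead of the robot, y to its left, z up, the work surface at z = 0. Lengths are in mm, angles in rad, forces in N, time in s.
With the tool pointing down it reaches from about 300 to 775 mm from the base axis. Payload 14.6 kg.
Tool frame: the origin (TCP) lies at the centre of the arm's flange, where the gripper is bolted on; the fingertips stand 199 mm ahead of it and the grasp point (between the pads) lies 180 mm ahead of it; z points along the fingers, y is the line along which they close (so a half turn about z gives the same grasp; the last joint's range is limited). The gripper opens to 94 mm and grips with 3 to 60 N. Pads are 16 mm wide; open, the fingers measure 119 mm over their backs; the gripper's body (75 mm by 177 mm) begins 78 mm behind the grasp point.
Start: joints at [1.218, 0.3, 1.521, -0, 1.321, -0.067], TCP at [155.057, 527.682, 404.646] pointing down, gripper open.
Joint ranges: [-3.03, 3.03], [-0.79, 2.21], [0.23, 2.52], [-1.04, 4.18], [0, 3.07], [-2.55, 2.55]. Speed limits (rad/s): [2.22, 2.22, 2.57, 3.14, 3.14, 3.14].

INTERFACE

Orientations are given as [roll, pitch, yaw] about the fixed x, y, z axes, in that order (R = Rz(yaw) Ry(pitch) Rx(roll)).
In Python, from cell import manip, optics, workorder gives the robot as it stands.
- The arm moves only by the tool step_arm, never from a script. Its argument "increments" is a list that holds one entry, the list of rows, each a list of 7 numbers: the turn, a rotation vector about the tool's x, y, z as a fraction of full scale, then the shift along the tool's x, y, z as a fraction of full scale, then the closure, from -1 (fully open) to 1 (shut). In form: [[[wx, wy, wz, tx, ty, tz, fingers], ...]]. A call has 1 to 5 rows; each row shifts and turns the commanded pose from where the row before left it, along the tool's axes as they then stand; what a row does not reach is not made up. Full scale, the value 1, is 40 mm for a shift and 45 degrees for a turn. A row lasts 1/10 s, in which the tool goes at most 50 mm and 8.59 degrees, less where a joint would pass 70% of its speed; a pose out of reach is approached as far as the arm can. A call with a number of a shift or a turn outside -1 to 1 is refused whole. A call with a gripper value outside its range is refused whole. The fingers move at their own pace and stop on an object; "newtons" is the grip in N (left out, the last holds). Time passes only in rows, so rows that do not move let the fingers close. It gives the time, the measured TCP pose, the force, the opening and the grip force at its end, in the units of the state.
- manip.read_state(): the state, without advancing time (a new reading comes with each control period).
- optics.camera(name): name is "side" or "top"; returns a dict with "frame" (420x560x3 uint8, red, green, blue), "range_z" (420x560 float32, mm along the optical axis (not along the pixel's ray), 0 where there is no reading), "mtx" (3x3 intrinsics, pixels), "cam_to_world" (4x4, takes a point from camera to world coordinates). Camera axes: x right, y down, z forward; pixel columns grow to the right and rows downward; lengths in mm; the calibration is good to about 2 mm. A picture is of the moment at which its call begins.
- workorder.sign_off(): hands the job in; it is judged then, once.
The state is a dict: "clock": time; "joints": joint angles; "qd": joint speeds; "effort": joint torques, N m; "eef_pos": TCP position; "eef_rot": TCP orientation; "wrist_force": force on the tool from outside, world axes, zero at the start; "moment": the same for the moment, N m; "finger_gap": finger opening in mm; "finger_force": force on a finger pad.
Only numpy, scipy, OpenCV 4.12 (cv2) and the standard library are available. Lean on these libraries where they do the work, as an engineer would, in place of code of your own. Each camera call takes 0.05 s, during which the arm holds its last target. There are 200 camera calls.

## Working session

There is one attempt and no reset: what is moved stays moved. The work goes in short steps, Python scripts to look and compute and a tool call to move; the robot and the scene stay as the last step left them, time stands still between calls to the robot, and variables do not carry over. Pictures are saved under pics/ and viewed, at most 10 in all, crops included, and the job is handed in when it is done.

Besides the shell and the picture viewer there is one more tool, called after ">>>" as name([rows], argument=value, ...), one row to a line, values as JSON. step_arm: Moves the arm, as the interface text tells. Its arguments: {"type":"object","properties":{"increments":{"type":"array","items":{"type":"array","items":{"type":"array","items":{"type":"number"}}}},"newtons":{"type":"number"}},"required":["increments"]}

```bash
mkdir -p pics; ls; python3 - <<'E'
from cell import manip, optics
import cv2,numpy as np
np.set_printoptions(precision=3,suppress=True)
print(manip.read_state())
for n in("top","side"):
    c=optics.camera(n); cv2.imwrite(f"pics/{n}0.png",c["frame"][...,::-1]); np.savez(f"{n}0.npz",**c)
    print(n,c["mtx"],c["cam_to_world"],(c["range_z"]>0).mean())
E
```

```text
pics
{'clock': 0.0, 'joints': array([ 1.218,  0.3  ,  1.522, -0.   ,  1.321, -0.067]), 'qd': array([ 0.   ,  0.001,  0.001, -0.   ,  0.001, -0.001]), 'effort': array([  0.001, -53.181, -35.274,   0.071,   0.025,  -0.   ]), 'eef_pos': array([155.046, 527.662, 404.074]), 'eef_rot': array([-3.14 , -0.   ,  2.856]), 'wrist_force': array([-0.876,  0.169,  0.204]), 'moment': array([ 0.037, -0.014,  0.006]), 'finger_force': 0.0, 'finger_gap': 93.97393174604935}
top [[478.306   0.    283.938]
 [  0.    478.306 213.76 ]
 [  0.      0.      1.   ]] [[  -0.023   -0.993    0.114  442.506]
 [  -1.       0.022   -0.006   66.621]
 [   0.003   -0.115   -0.993 1055.75 ]
 [   0.       0.       0.       1.   ]] 0.9958035714285715
side [[501.234   0.    283.315]
 [  0.    501.234 206.886]
 [  0.      0.      1.   ]] [[   1.       0.017   -0.012  587.952]
 [   0.02    -0.629    0.777 -718.826]
 [   0.005   -0.777   -0.629  728.44 ]
 [   0.       0.       0.       1.   ]] 0.9961011904761905
```

View pics/top0.png

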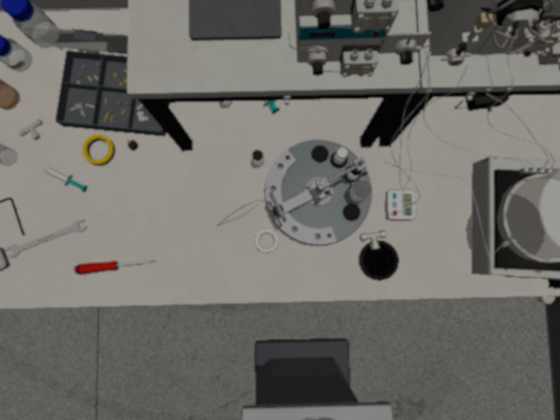

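View pics/side0.png

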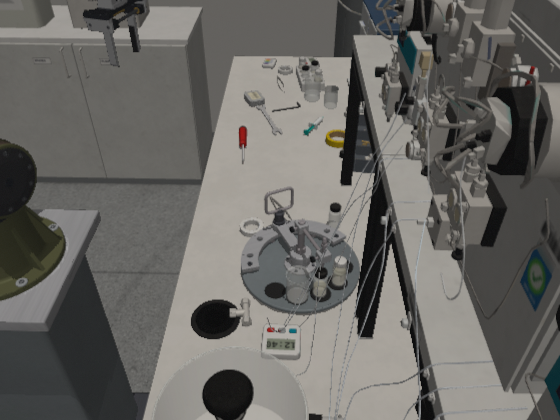

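Top: base about (318,191), ring (275,207), outlet end (355,172). Side: beaker (297,283), vials (320,282) and (340,270), ring (279,200). Zooming in for accurate pixels.

```bash
cat > h.py <<'E'
import numpy as np,cv2
np.set_printoptions(precision=3,suppress=True)
def load(n): return dict(np.load(n+".npz"))
def ray(c,u,v):
    d=np.linalg.inv(c["mtx"])@[u,v,1]; T=c["cam_to_world"]; return T[:3,3],T[:3,:3]@d
def plane(c,u,v,z):
    o,d=ray(c,u,v); return o+d*(z-o[2])/d[2]
def tri(c1,p1,c2,p2):
    o1,d1=ray(c1,*p1);o2,d2=ray(c2,*p2)
    s=np.linalg.lstsq(np.c_[d1,-d2],o2-o1,rcond=None)[0]
    a,b=o1+s[0]*d1,o2+s[1]*d2; return (a+b)/2,np.linalg.norm(a-b)
def proj(c,P):
    T=c["cam_to_world"];q=c["mtx"]@(T[:3,:3].T@(np.asarray(P)-T[:3,3]));return q[:2]/q[2]
E
python3 - <<'E'
from h import *
t=load("top0");s=load("side0")
a=cv2.resize(t["frame"][130:255,210:425,::-1],None,fx=3.7,fy=3.7,interpolation=cv2.INTER_CUBIC)
cv2.imwrite("pics/t1.png",a[:600,:800])
b=cv2.resize(s["frame"][175:325,215:385,::-1],None,fx=4,fy=4,interpolation=cv2.INTER_CUBIC);cv2.imwrite("pics/s1.png",b)
# base ellipse from point cloud z in 9..20
for c,n in((t,"top"),(s,"side")):
    v,u=np.mgrid[:420,:560];z=c["range_z"];P=np.stack([u*z,v*z,z],-1)
    P=(np.stack([u,v,np.ones_like(u)],-1)@np.linalg.inv(c["mtx"]).T)*z[...,None]
    W=P@c["cam_to_world"][:3,:3].T+c["cam_to_world"][:3,3]
    m=(W[...,2]>8)&(W[...,2]<35)&(z>0)&(abs(W[...,0]-470)<140)&(abs(W[...,1]+0)<140)
    k=max(cv2.findContours(m.astype(np.uint8),0,1)[0],key=cv2.contourArea)
    (cx,cy),r=cv2.minEnclosingCircle(np.array([W[q[0,1],q[0,0],:2] for q in k],np.float32))
    print(n,cx,cy,r,W[...,2][m].mean())
E
```

```text
top 592.9541015625 -14.763415336608887 116.19945526123047 19.14771301729163
side 554.73583984375 -3.814279079437256 140.96746826171875 19.223768248243804
```

View pics/t1.png

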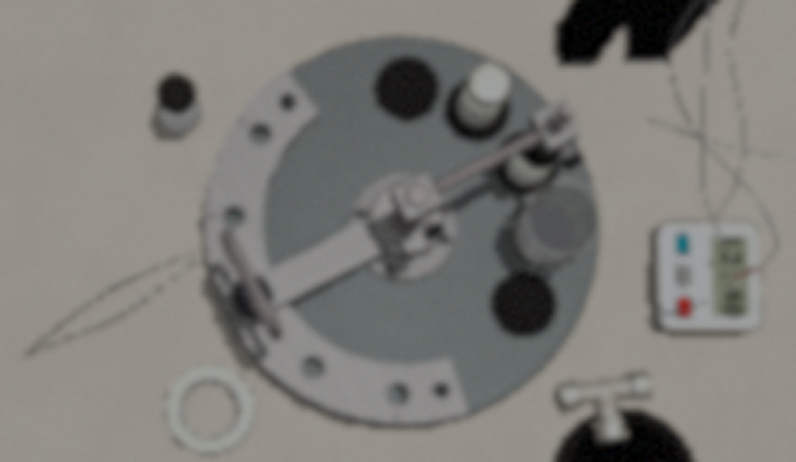

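View pics/s1.png

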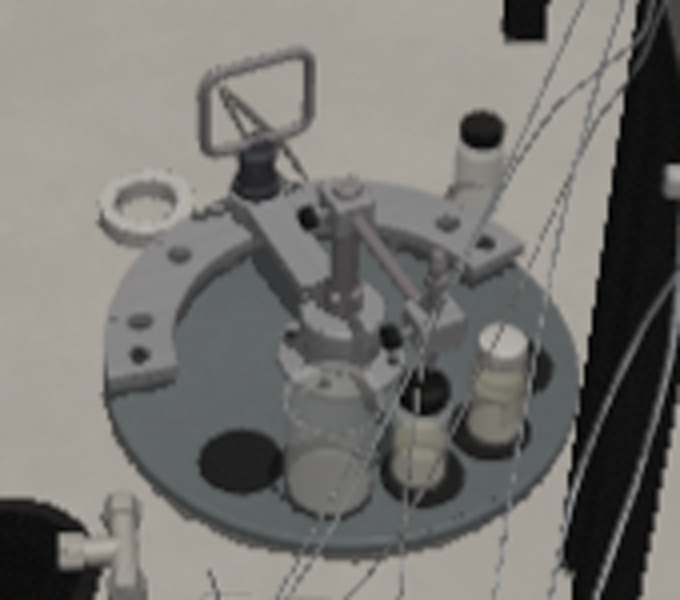

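Zoomed views: arm bar runs from the ring at lower left to the outlet at upper right. In the top view the beaker (t1 555,225) is clockwise of vial_now (530,165), so the swing is negative and the ring goes to the hole at t1 (234,213). Measuring now.

```bash
python3 - <<'E'
from h import *
from scipy.optimize import least_squares
t=load("top0");s=load("side0")
T=lambda x,y:(210+(x+.5)/3.7-.5,130+(y+.5)/3.7-.5)
S=lambda x,y:(215+(x+.5)/4-.5,175+(y+.5)/4-.5)
H=[(260,132),(234,213),(313,366),(397,393)]
W=np.array([plane(t,*T(*h),30) for h in H]);print("holes",W)
HS=[(449,223),(180,254),(140,320)];WS=np.array([plane(s,*S(*h),30) for h in HS]);print("side holes(-1.05,.52,1.05)",WS)
k=np.array([-1.047,-.524,.524,1.047])
f=lambda p:np.r_[W[:,0]-p[0]+100*np.cos(k+p[2]),W[:,1]-p[1]+100*np.sin(k+p[2])]
r=least_squares(f,[590,-15,-1.1]);print("pivot,yaw",r.x,"res",r.fun)
p=r.x;c=np.r_[p[:2],0];e=np.array([np.cos(p[2]),np.sin(p[2]),0]);n=np.array([-e[1],e[0],0])
# triangulate upper bar corners: side px vs top px
for nm,a,b in(("hole-1.05",H[0],HS[0]),("hole.52",H[2],HS[1]),("hole1.05",H[3],HS[2])):print(nm,tri(t,T(*a),s,S(*b)))
bar=c-100*e+[0,0,127.5]
for q in(-29,0,29):
    P=bar+q*n;a=proj(t,P);b=proj(s,P);print(q,P,"t1",(a-[210,130])*3.7,"s1",(b-[215,175])*4)
z=c+85*e
print("outlet exp t1",(proj(t,z+[0,0,84])-[210,130])*3.7)
for nm,x,y,h in(("beaker",560,215,76),("vnow",530,160,75),("vside",489,82,75)):
    P=plane(t,*T(x,y),h)-c;print(nm,np.hypot(*P[:2]),np.arctan2(P@n,P@e))
# ring bar: range cloud above 110mm, near ring
for cc in(t,s):
    v,u=np.mgrid[:420,:560];zz=cc["range_z"]
    Q=(np.stack([u,v,u*0+1],-1)@np.linalg.inv(cc["mtx"]).T)*zz[...,None]@cc["cam_to_world"][:3,:3].T+cc["cam_to_world"][:3,3]
    D=Q-bar;m=(np.hypot(D[...,0],D[...,1])<45)&(Q[...,2]>105)&(Q[...,2]<150)
    A=Q[m];print(m.sum(),A.mean(0) if len(A) else 0, A.max(0) if len(A) else 0,"along e",(D[m]@e).mean(),"n",(D[m]@n).min(),(D[m]@n).max())
E
```

```text
holes [[667.321  66.766  30.   ]
 [619.231  83.09   30.   ]
 [528.102  38.997  30.   ]
 [511.284  -9.357  30.   ]]
side holes(-1.05,.52,1.05) [[666.97   68.373  30.   ]
 [527.529  40.721  30.   ]
 [510.491  -7.983  30.   ]]
pivot,yaw [611.371 -16.54   -1.118] res [-0.026  0.756 -0.392 -0.338  0.441 -0.117 -0.422  0.099]
hole-1.05 (array([666.902,  66.757,  31.462]), np.float64(0.1946969341692667))
hole.52 (array([527.817,  39.018,  31.599]), np.float64(0.3059589466907881))
hole1.05 (array([510.916,  -9.301,  31.354]), np.float64(0.5604547508201904))
-29 [541.537  60.689 127.5  ] t1 [274.483 324.705] s1 [204.508  78.905]
0 [567.613  73.378 127.5  ] t1 [249.376 276.249] s1 [258.274  64.174]
29 [593.689  86.068 127.5  ] t1 [224.425 228.094] s1 [311.018  49.724]
outlet exp t1 [544.424 136.589]
beaker 84.11532669241129 -0.515724967994965
vnow 73.50262755959963 -0.08191696549257868
vside 86.05397322159149 0.5395877029585238
99 [565.018  73.589 129.732] [593.48   89.428 134.065] along e -1.3250633146694157 n -32.030936826868434 30.267258585262763
132 [566.535  72.794 124.496] [594.557  88.038 134.   ] along e 0.05386725052867757 n -32.011178753523964 30.419786072906625
```

```bash
cat >> h.py <<'E'
from scipy.spatial.transform import Rotation as R
from cell import manip
PIV=np.array([611.4,-16.5,0]);YAW=-1.118
def rot(az=-1.380,tilt=np.radians(25)):
    z=np.array([np.cos(az)*np.cos(tilt),np.sin(az)*np.cos(tilt),-np.sin(tilt)]);y=np.array([-np.sin(az),np.cos(az),0]);
    return np.c_[np.cross(y,z),y,z]
def ringc(th,lift=0): a=np.pi+YAW+th; return PIV+[100*np.cos(a),100*np.sin(a),102.5+lift]
def show():
    s=manip.read_state();Rm=R.from_euler("xyz",s["eef_rot"]).as_matrix()
    print("t",s["clock"],"tip",s["eef_pos"]+199*Rm[:,2],"tcp",s["eef_pos"],"z",Rm[:,2],"\nj",s["joints"],"F",s["wrist_force"],"gap",s["finger_gap"]);return s["eef_pos"],Rm
def rows(tip,Rt,N,start=None):
    p,Rm=show() if start is None else start
    q=tip-199*Rt[:,2];w=R.from_matrix(Rm.T@Rt).as_rotvec()
    Rc=Rm
    for i in range(N):
        print(np.r_[w/N/(np.pi/4),Rc.T@((q-p)/N)/40].round(3).tolist())
        Rc=Rc@R.from_rotvec(w/N).as_matrix()
    return q,Rt
E
python3 - <<'E'
from h import *
Rt=rot();rows(ringc(0)-90*Rt[:,2]+[0,0,130],Rt,13)
E
```

```text
t 0.1 tip [154.985 527.469 205.148] tcp [155.054 527.662 404.148] z [-0.    -0.001 -1.   ] 
j [ 1.218  0.3    1.522 -0.     1.321 -0.067] F [0.644 0.5   0.076] gap 93.87859101742605
[0.06, -0.099, 0.095, -0.776, -0.167, 0.095]
[0.06, -0.099, 0.095, -0.776, -0.103, 0.162]
[0.06, -0.099, 0.095, -0.766, -0.036, 0.226]
[0.06, -0.099, 0.095, -0.747, 0.033, 0.285]
[0.06, -0.099, 0.095, -0.717, 0.102, 0.339]
[0.06, -0.099, 0.095, -0.679, 0.172, 0.387]
[0.06, -0.099, 0.095, -0.631, 0.24, 0.428]
[0.06, -0.099, 0.095, -0.576, 0.306, 0.462]
[0.06, -0.099, 0.095, -0.514, 0.37, 0.489]
[0.06, -0.099, 0.095, -0.445, 0.429, 0.507]
[0.06, -0.099, 0.095, -0.371, 0.484, 0.518]
[0.06, -0.099, 0.095, -0.293, 0.533, 0.519]
[0.06, -0.099, 0.095, -0.211, 0.577, 0.513]
```

>>> step_arm([
  [[0.06,-0.1,0.095,-0.78,-0.17,0.09,1],[0.06,-0.1,0.095,-0.78,-0.1,0.16,1],[0.06,-0.1,0.095,-0.77,-0.04,0.23,1],[0.06,-0.1,0.095,-0.75,0.03,0.28,1],[0.06,-0.1,0.095,-0.72,0.1,0.34,1]],
], newtons=5)

```text
clock: 0.6
eef_pos: [296.1, 450.6, 385.8]
eef_rot: [-2.974, 0.429, 2.51]
wrist_force: [-1.0, -1.0, 1.1]
finger_gap: 57.2
finger_force: 0.0
```

```bash
python3 - <<'E'
from h import *
Rt=rot();rows(ringc(0)-90*Rt[:,2]+[0,0,130],Rt,9)
E
```

```text
t 0.6 tip [342.384 375.49  207.452] tcp [296.107 450.576 385.838] z [ 0.233 -0.377 -0.896] 
j [ 0.975  0.329  1.545 -0.418  1.476  0.157] F [-0.962 -1.04   1.098] gap 57.16978102241546
[0.054, -0.088, 0.084, -0.595, 0.155, 0.347]
[0.054, -0.088, 0.084, -0.558, 0.209, 0.379]
[0.054, -0.088, 0.084, -0.516, 0.26, 0.406]
[0.054, -0.088, 0.084, -0.468, 0.31, 0.428]
[0.054, -0.088, 0.084, -0.416, 0.358, 0.444]
[0.054, -0.088, 0.084, -0.36, 0.403, 0.455]
[0.054, -0.088, 0.084, -0.301, 0.444, 0.459]
[0.054, -0.088, 0.084, -0.239, 0.481, 0.459]
[0.054, -0.088, 0.084, -0.175, 0.514, 0.452]
```

```bash
cat > fk.py <<'E'
from h import *
from scipy.optimize import least_squares
def fk(q,L):
    h,a2,a3,d6,off=L
    Rz=lambda a:R.from_euler("z",a).as_matrix();Ry=lambda a:R.from_euler("y",a).as_matrix()
    A=Rz(q[0]);p=A@np.array([0,off,h]);A=A@Ry(q[1]);p=p+A@[0,0,a2];A=A@Ry(q[2]);p=p+A@[0,0,a3]
    A=A@Rz(q[3])@Ry(q[4])@Rz(q[5]);return p+A[:,2]*d6,A
D=[([1.218,.3,1.521,0,1.321,-.067],[155.057,527.682,404.646]),([.975,.329,1.545,-.418,1.476,.157],[296.107,450.576,385.838])]
f=lambda L:np.concatenate([fk(q,L)[0]-p for q,p in D])
fit=least_squares(f,[300,500,400,100,37]);L=fit.x
def ik(tip,Rt,q0=[.6,.6,1.5,-.8,1.8,.2]):
    lo=np.array([-3.03,-.79,.23,-1.04,0,-2.55]);hi=np.array([3.03,2.21,2.52,4.18,3.07,2.55])
    p=tip-199*Rt[:,2]
    g=lambda q:(lambda P,A:np.r_[(P-p)/1000,R.from_matrix(A@M.T@Rt.T).as_rotvec()*.3])(*fk(q,L))
    r=least_squares(g,q0,bounds=(lo,hi));return r.x,np.abs(r.fun).max()
Rs=R.from_euler("xyz",[-2.974,.429,2.51]).as_matrix()
M=fk(D[1][0],L)[1].T@Rs
E
python3 - <<'E'
from fk import *
print(L,fit.fun,"\n",M)
for tilt in(25,32,40):
  for az in(-1.118,-1.38,-1.64):
    Rt=rot(az,np.radians(tilt))
    for th,b,dz in((0,-90,0),(0,22,0),(-.524,22,15)):
        q,e=ik(ringc(th)+b*Rt[:,2]+[0,0,dz],Rt);print(tilt,az,th,b,q,round(e,4))
E
```

```text
[241.973 363.884 455.405  72.093  36.857] [-0.045 -0.013  0.107  0.043 -0.003 -0.107] 
 [[ 0. -1.  0.]
 [ 1.  0.  0.]
 [-0.  0.  1.]]
25 -1.118 0 -90 [ 0.655  0.603  1.635 -1.04   1.452 -2.465] 0.0115
25 -1.118 0 22 [ 0.485  0.653  1.662 -1.04   1.301 -2.487] 0.0308
25 -1.118 -0.524 22 [ 0.457  0.729  1.502 -1.04   1.313 -2.55 ] 0.0348
25 -1.38 0 -90 [ 0.605  0.782  1.357 -0.983  1.651 -2.456] 0.0
25 -1.38 0 22 [ 0.454  0.773  1.497 -1.04   1.48  -2.411] 0.0067
25 -1.38 -0.524 22 [ 0.433  0.857  1.309 -1.04   1.514 -2.51 ] 0.0086
25 -1.64 0 -90 [ 0.544  0.968  1.042 -0.887  1.868 -2.457] 0.0
25 -1.64 0 22 [ 0.417  0.89   1.298 -0.936  1.672 -2.382] 0.0
25 -1.64 -0.524 22 [ 0.4    0.992  1.079 -0.959  1.729 -2.486] 0.0
32 -1.118 0 -90 [ 0.611  0.528  1.658 -1.024  1.373 -2.538] 0.0
32 -1.118 0 22 [ 0.446  0.601  1.687 -1.04   1.211 -2.541] 0.0168
32 -1.118 -0.524 22 [ 0.43   0.681  1.537 -1.04   1.231 -2.55 ] 0.02
32 -1.38 0 -90 [ 0.575  0.704  1.385 -0.905  1.584 -2.508] 0.0
32 -1.38 0 22 [ 0.427  0.716  1.522 -0.992  1.398 -2.458] 0.0
32 -1.38 -0.524 22 [ 0.409  0.805  1.334 -0.989  1.44  -2.55 ] 0.0002
32 -1.64 0 -90 [ 0.519  0.881  1.095 -0.809  1.796 -2.473] 0.0
32 -1.64 0 22 [ 0.397  0.829  1.331 -0.86   1.593 -2.408] 0.0
32 -1.64 -0.524 22 [ 0.382  0.933  1.114 -0.873  1.656 -2.503] 0.0
40 -1.118 0 -90 [ 0.57   0.456  1.683 -0.941  1.296 -2.55 ] 0.0196
40 -1.118 0 22 [ 0.406  0.552  1.722 -1.04   1.111 -2.55 ] 0.0092
40 -1.118 -0.524 22 [ 0.395  0.634  1.574 -1.04   1.137 -2.55 ] 0.0253
40 -1.38 0 -90 [ 0.534  0.619  1.422 -0.812  1.509 -2.55 ] 0.0053
40 -1.38 0 22 [ 0.394  0.657  1.542 -0.887  1.315 -2.531] 0.0
40 -1.38 -0.524 22 [ 0.384  0.747  1.373 -0.894  1.357 -2.55 ] 0.013
40 -1.64 0 -90 [ 0.483  0.785  1.155 -0.719  1.713 -2.502] 0.0
40 -1.64 0 22 [ 0.368  0.763  1.37  -0.769  1.503 -2.448] 0.0
40 -1.64 -0.524 22 [ 0.355  0.869  1.155 -0.773  1.573 -2.532] 0.0
```

```bash
sed -i 's/A@M.T@Rt.T/A@M@Rt.T/' fk.py; python3 - <<'E'
from fk import *
for tilt in(20,25,30):
  for az in(-1.38,-1.64,-1.9):
    Rt=rot(az,np.radians(tilt))
    for th,b,dz in((0,-90,130),(0,-90,0),(0,22,0),(-.524,22,15)):
        q,e=ik(ringc(th)+b*Rt[:,2]+[0,0,dz],Rt);print(tilt,az,th,b,q,round(e,4))
E
```

```text
20 -1.38 0 -90 [ 0.624  0.664  1.294 -1.04   1.809  0.533] 0.0075
20 -1.38 0 -90 [ 0.623  0.841  1.334 -1.037  1.701  0.717] 0.0
20 -1.38 0 22 [ 0.474  0.815  1.473 -1.04   1.544  0.76 ] 0.0172
20 -1.38 -0.524 22 [ 0.45   0.895  1.287 -1.04   1.572  0.659] 0.022
20 -1.64 0 -90 [ 0.557  0.877  0.957 -1.014  2.03   0.511] 0.0
20 -1.64 0 -90 [ 0.557  1.03   1.003 -0.944  1.918  0.691] 0.0
20 -1.64 0 22 [ 0.428  0.933  1.274 -0.991  1.729  0.774] 0.0
20 -1.64 -0.524 22 [ 0.411  1.034  1.055 -1.02   1.78   0.664] 0.0
20 -1.9 0 -90 [ 0.48   1.132  0.528 -1.017  2.275  0.448] 0.0
20 -1.9 0 -90 [ 0.48   1.257  0.6   -0.895  2.161  0.65 ] 0.0
20 -1.9 0 22 [ 0.378  1.053  1.058 -0.867  1.926  0.802] 0.0
20 -1.9 -0.524 22 [ 0.365  1.186  0.782 -0.922  2.007  0.673] 0.0
25 -1.38 0 -90 [ 0.605  0.62   1.293 -1.01   1.774  0.495] 0.0
25 -1.38 0 -90 [ 0.605  0.782  1.357 -0.983  1.651  0.686] 0.0
25 -1.38 0 22 [ 0.454  0.773  1.496 -1.04   1.48   0.731] 0.0067
25 -1.38 -0.524 22 [ 0.433  0.857  1.309 -1.04   1.514  0.633] 0.0086
25 -1.64 0 -90 [ 0.544  0.829  0.969 -0.951  1.996  0.506] 0.0
25 -1.6
[... 496 characters left out ...]
.0
30 -1.38 0 -90 [ 0.584  0.726  1.377 -0.928  1.603  0.65 ] 0.0
30 -1.38 0 22 [ 0.435  0.732  1.517 -1.016  1.42   0.701] 0.0
30 -1.38 -0.524 22 [ 0.415  0.819  1.329 -1.015  1.46   0.606] 0.0
30 -1.64 0 -90 [ 0.527  0.781  0.983 -0.887  1.962  0.498] 0.0
30 -1.64 0 -90 [ 0.527  0.906  1.08  -0.832  1.817  0.675] 0.0
30 -1.64 0 22 [ 0.403  0.846  1.322 -0.882  1.616  0.742] 0.0
30 -1.64 -0.524 22 [ 0.388  0.95   1.104 -0.897  1.677  0.645] 0.0
30 -1.9 0 -90 [ 0.456  1.01   0.61  -0.858  2.198  0.511] 0.0
30 -1.9 0 -90 [ 0.456  1.102  0.743 -0.758  2.042  0.702] 0.0
30 -1.9 0 22 [ 0.358  0.958  1.127 -0.76   1.805  0.807] 0.0
30 -1.9 -0.524 22 [ 0.346  1.087  0.864 -0.794  1.893  0.702] 0.0
```

```bash
sed -i 's/az=-1.380,tilt=np.radians(25)/az=-1.53,tilt=np.radians(30)/' h.py; python3 - <<'E'
from h import *
for n in("top0","side0"):
    c=load(n);v,u=np.mgrid[:420,:560];zz=c["range_z"]
    Q=(np.stack([u,v,u*0+1],-1)@np.linalg.inv(c["mtx"]).T)*zz[...,None]@c["cam_to_world"][:3,:3].T+c["cam_to_world"][:3,3]
    A=Q[(zz>0)&(Q[...,0]>400)&(Q[...,0]<800)&(Q[...,1]>110)&(Q[...,1]<420)&(Q[...,2]>70)&(Q[...,2]<500)]
    print(n,len(A),np.percentile(A,[0,5,50,95,100],axis=0) if len(A) else "")
Rt=rot();rows(ringc(0)-90*Rt[:,2]+[0,0,130],Rt,9)
E
```

```text
top0 9088 [[709.296 110.002  70.311]
 [710.896 119.907 216.762]
 [743.053 210.158 360.511]
 [793.977 285.786 364.185]
 [799.978 296.103 374.373]]
side0 2533 [[709.407 110.083  70.036]
 [710.358 135.991 100.219]
 [725.029 261.085 355.602]
 [774.466 281.3   362.389]
 [799.155 295.636 363.793]]
t 0.6 tip [342.384 375.49  207.452] tcp [296.107 450.576 385.838] z [ 0.233 -0.377 -0.896] 
j [ 0.975  0.329  1.545 -0.418  1.476  0.157] F [-0.962 -1.04   1.098] gap 57.16978102241546
[0.065, -0.073, 0.101, -0.712, 0.201, 0.324]
[0.065, -0.073, 0.101, -0.674, 0.273, 0.351]
[0.065, -0.073, 0.101, -0.629, 0.343, 0.373]
[0.065, -0.073, 0.101, -0.577, 0.411, 0.388]
[0.065, -0.073, 0.101, -0.519, 0.474, 0.397]
[0.065, -0.073, 0.101, -0.457, 0.533, 0.399]
[0.065, -0.073, 0.101, -0.39, 0.587, 0.395]
[0.065, -0.073, 0.101, -0.319, 0.635, 0.384]
[0.065, -0.073, 0.101, -0.245, 0.676, 0.367]
```

>>> step_arm([
  [[0.065,-0.073,0.1,-0.71,0.2,0.32,1],[0.065,-0.073,0.1,-0.67,0.27,0.35,1],[0.065,-0.073,0.1,-0.63,0.34,0.37,1],[0.065,-0.073,0.1,-0.58,0.41,0.39,1],[0.065,-0.073,0.1,-0.52,0.47,0.4,1]],
])

```text
clock: 1.1
eef_pos: [441.2, 380.4, 380.6]
eef_rot: [-2.951, 0.785, 2.104]
wrist_force: [0.7, 0.3, 0.0]
finger_gap: 17.5
finger_force: 0.0
```

>>> step_arm([
  [[0.065,-0.073,0.1,-0.46,0.53,0.4,1],[0.065,-0.073,0.1,-0.39,0.59,0.4,1],[0.065,-0.073,0.1,-0.32,0.63,0.38,1],[0.065,-0.073,0.1,-0.24,0.68,0.37,1],[0,0,0,0,0,0,1]],
])

```text
clock: 1.6
eef_pos: [559.2, 323.1, 374.7]
eef_rot: [-3.126, 1.052, 1.627]
wrist_force: [-0.6, -0.4, -0.9]
finger_gap: 0.4
finger_force: 0.0
```

```bash
python3 - <<'E'
from h import *
Rt=rot();rows(ringc(0)-60*Rt[:,2],Rt,5)
E
```

```text
t 1.6 tip [565.724 150.447 276.004] tcp [559.18  323.148 374.657] z [ 0.033 -0.868 -0.496] 
j [ 0.551  0.639  1.185 -0.911  1.864  0.484] F [-0.637 -0.41  -0.91 ] gap 0.44328914279032905
[-0.001, 0.001, 0.002, 0.556, -0.003, 0.465]
[-0.001, 0.001, 0.002, 0.556, -0.004, 0.465]
[-0.001, 0.001, 0.002, 0.555, -0.005, 0.466]
[-0.001, 0.001, 0.002, 0.555, -0.006, 0.466]
[-0.001, 0.001, 0.002, 0.554, -0.008, 0.467]
```

>>> step_arm([
  [[0,0,0,0.56,0,0.46,1],[0,0,0,0.56,0,0.46,1],[0,0,0,0.55,0,0.47,1],[0,0,0.01,0.55,-0.02,0.47,1],[0,0,0,0.55,-0.01,0.46,1]],
])

```text
clock: 2.1
eef_pos: [555.1, 300.0, 232.7]
eef_rot: [-3.139, 1.048, 1.618]
wrist_force: [0.9, 0.3, -0.4]
finger_gap: 0.3
finger_force: 0.0
```

```bash
python3 - <<'E'
from h import *
from cell import optics
Rt=rot();rows(ringc(0)+22*Rt[:,2],Rt,5)
a=[]
for n,(r0,c0) in (("top",(130,230)),("side",(150,200))):
    f=optics.camera(n)["frame"][r0:r0+110,c0:c0+130,::-1]; a.append(cv2.resize(f,None,fx=3,fy=3,interpolation=cv2.INTER_CUBIC))
cv2.imwrite("pics/a.png",np.hstack(a))
E
```

```text
t 2.1 tip [562.704 127.679 133.431] tcp [555.087 299.976 232.712] z [ 0.038 -0.866 -0.499] 
j [ 0.524  0.762  1.335 -0.882  1.667  0.689] F [ 0.897  0.295 -0.36 ] gap 0.33446595906713567
[0.001, 0.0, 0.001, -0.003, 0.015, 0.423]
[0.001, 0.0, 0.001, -0.003, 0.016, 0.423]
[0.001, 0.0, 0.001, -0.003, 0.016, 0.423]
[0.001, 0.0, 0.001, -0.003, 0.016, 0.423]
[0.001, 0.0, 0.001, -0.003, 0.016, 0.423]
```

View pics/a.png

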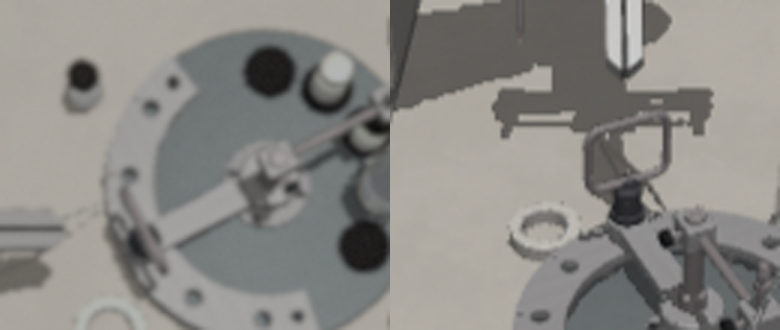

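Left half (top view): the closed tips at (62,230) face the ring at (140,240). Right half (side view): the tips at (625,70) are lined up with the ring opening at (627,150). Inserting.

>>> step_arm([
  [[0,0,0,0,0.015,0.42,1],[0,0,0,0,0.015,0.42,1],[0,0,0,0,0.015,0.42,1],[0,0,0,0,0.015,0.42,1],[0,0,0,0,0.015,0.42,1]],
])

```text
clock: 2.7
eef_pos: [562.0, 225.8, 191.7]
eef_rot: [-3.14, 1.049, 1.615]
wrist_force: [1.3, -0.2, 0.6]
finger_gap: 1.1
finger_force: 0.0
```

```bash
python3 - <<'E'
from h import *
from cell import optics
Rt=rot();rows(ringc(0)+22*Rt[:,2]+[0,0,10],Rt,5)
a=[]
for n,(r0,c0) in (("top",(130,230)),("side",(150,200))):
    f=optics.camera(n)["frame"][r0:r0+110,c0:c0+130,::-1]; a.append(cv2.resize(f,None,fx=3,fy=3,interpolation=cv2.INTER_CUBIC))
cv2.imwrite("pics/b.png",np.hstack(a))
E
```

```text
t 2.7 tip [569.534  53.411  92.532] tcp [562.048 225.754 191.742] z [ 0.038 -0.866 -0.499] 
j [ 0.417  0.764  1.447 -0.941  1.526  0.726] F [ 1.298 -0.213  0.622] gap 1.0638262161160963
[0.001, 0.0, 0.0, -0.038, -0.003, -0.027]
[0.001, 0.0, 0.0, -0.038, -0.003, -0.027]
[0.001, 0.0, 0.0, -0.038, -0.003, -0.027]
[0.001, 0.0, 0.0, -0.038, -0.003, -0.027]
[0.001, 0.0, 0.0, -0.038, -0.003, -0.027]
```

View pics/b.png

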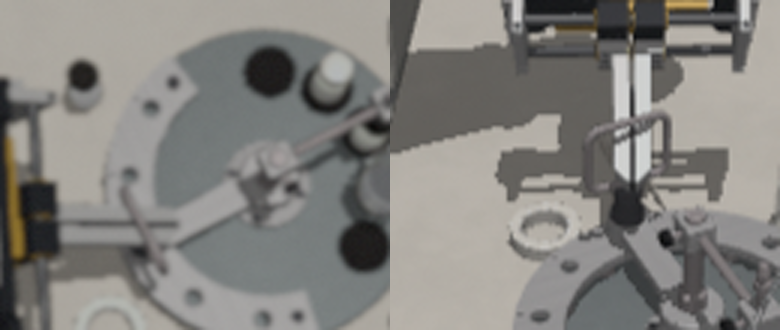

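The tips are through the opening, under the upper bar at side view (625,130), with no contact force. Lifting.

>>> step_arm([
  [[0,0,0,-0.108,0,-0.062,1],[0,0,0,-0.108,0,-0.062,1],[0,0,0,-0.043,0,-0.025,1],[0,0,0,-0.043,0,-0.025,1],[0,0,0,0,0,0,1]],
])

```text
clock: 3.3
eef_pos: [561.8, 227.7, 206.1]
eef_rot: [-3.14, 1.048, 1.617]
wrist_force: [-0.2, 1.4, -7.0]
finger_gap: 0.2
finger_force: 3.5
```

>>> step_arm([
  [[0,0,0,-0.065,0,-0.037,1],[0,0,0,-0.065,0,-0.037,1],[0,0,0,-0.043,0,-0.025,1],[0,0,0,0,0,0,1]],
])

```text
clock: 3.7
eef_pos: [561.8, 227.4, 214.2]
eef_rot: [-3.14, 1.049, 1.616]
wrist_force: [-0.8, 2.5, -9.2]
finger_gap: 0.3
finger_force: 4.8
```

>>> step_arm([
  [[0,0,0,-0.043,0,-0.025,1],[0,0,0,-0.022,0,-0.012,1],[0,0,0,0,0,0,1]],
])

```text
clock: 4.0
eef_pos: [561.9, 227.3, 217.0]
eef_rot: [-3.14, 1.049, 1.616]
wrist_force: [-1.7, 3.6, -10.1]
finger_gap: 0.9
finger_force: 5.3
```

```bash
python3 - <<'E'
from h import *
from cell import optics
show()
bar=ringc(0)+[0,0,25]
c=optics.camera("side");b=load("side0")
for nm,k in(("before",b),("now",c)):
    # upper-left corner region of ring: topmost ring edge profile, columns s1 205..235 (left of finger)
    v,u=np.mgrid[:420,:560];zz=k["range_z"]
    Q=(np.stack([u,v,u*0+1],-1)@np.linalg.inv(k["mtx"]).T)*zz[...,None]@k["cam_to_world"][:3,:3].T+k["cam_to_world"][:3,3]
    D=Q-bar;m=(np.hypot(D[...,0],D[...,1])<40)&(Q[...,2]>100)&(Q[...,2]<160)
    for lo,hi in((-32,-18),(18,32)):
        n=D[...,0]*-np.sin(YAW)+D[...,1]*np.cos(YAW);mm=m&(n>lo)&(n<hi);A=Q[mm];print(nm,lo,len(A),np.percentile(A[:,2],[80,90,98,100]))
cv2.imwrite("pics/c.png",cv2.resize(c["frame"][150:270,200:340,::-1],None,fx=4,fy=4,interpolation=cv2.INTER_CUBIC))
E
```

```text
t 4.0 tip [569.391  54.974 117.829] tcp [561.875 227.315 217.041] z [ 0.038 -0.866 -0.499] 
j [ 0.419  0.726  1.443 -0.938  1.553  0.693] F [ -1.696   3.629 -10.141] gap 0.9004677854554232
before -32 48 [128.826 130.636 131.573 131.639]
before 18 42 [128.194 129.718 131.633 132.07 ]
now -32 71 [145.228 147.395 149.286 150.478]
now 18 101 [154.407 158.194 159.301 159.992]
```

View pics/c.png

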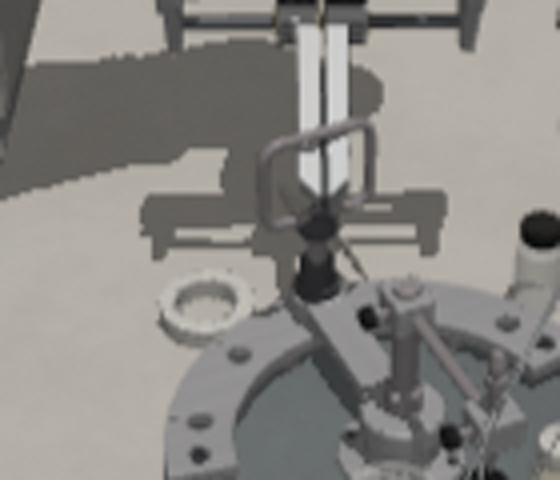

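The pin is up about 14 to 17 mm (ring top in c.png now near (320,128)) and the wrist force is 10 N. Swinging now.

```bash
python3 - <<'E'
from h import *
p,Rm=show()
th=np.linspace(0,-.42,11)
for a,b in zip(th,th[1:]): print((Rm.T@(ringc(b)-ringc(a))/40).round(3).tolist())
E
```

```text
t 4.05 tip [569.411  54.967 117.761] tcp [561.875 227.307 216.974] z [ 0.038 -0.866 -0.499] 
j [ 0.419  0.726  1.443 -0.938  1.553  0.693] F [ -1.398   4.525 -10.351] gap 0.40489870813378503
[0.02, 0.097, -0.034]
[0.018, 0.099, -0.031]
[0.016, 0.1, -0.027]
[0.013, 0.101, -0.024]
[0.011, 0.102, -0.02]
[0.009, 0.103, -0.016]
[0.007, 0.104, -0.012]
[0.005, 0.105, -0.009]
[0.003, 0.105, -0.005]
[0.0, 0.105, -0.001]
```

>>> step_arm([
  [[0,0,0,0.02,0.097,-0.034,1],[0,0,0,0.018,0.099,-0.031,1],[0,0,0,0.016,0.1,-0.027,1],[0,0,0,0.013,0.1,-0.024,1],[0,0,0,0.011,0.1,-0.02,1]],
])

```text
clock: 4.55
eef_pos: [581.9, 234.4, 216.9]
eef_rot: [-3.14, 1.049, 1.616]
wrist_force: [-0.6, -2.1, -8.8]
finger_gap: 0.7
finger_force: 3.7
```

```bash
cat >> h.py <<'E'
def armpic(name):
    from cell import optics
    a=[];
    for n,(r0,c0) in (("top",(130,230)),("side",(150,200))):
        f=optics.camera(n)["frame"][r0:r0+130,c0:c0+130,::-1]; a.append(cv2.resize(f,None,fx=3,fy=3,interpolation=cv2.INTER_CUBIC))
    cv2.imwrite(f"pics/{name}.png",np.hstack(a))
E
python3 - <<'E'
from h import *
show();armpic("d")
E
```

```text
t 4.55 tip [589.368  61.994 117.758] tcp [581.885 234.367 216.917] z [ 0.038 -0.866 -0.498] 
j [ 0.416  0.765  1.372 -0.94   1.57   0.666] F [-0.621 -2.094 -8.789] gap 0.7482081710378944
```

View pics/d.png

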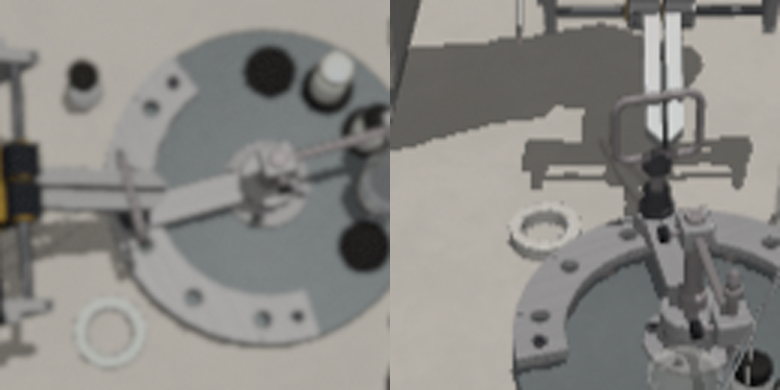

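The arm follows the finger: in the top view the ring is at (133,200) and the outlet end has moved toward the beaker. From here I'll get the arm angle from depth.

```bash
cat >> h.py <<'E'
def cloud(k):
    v,u=np.mgrid[:420,:560];zz=k["range_z"]
    return (np.stack([u,v,u*0+1],-1)@np.linalg.inv(k["mtx"]).T)*zz[...,None]@k["cam_to_world"][:3,:3].T+k["cam_to_world"][:3,3]
def angle(k):
    Q=cloud(k)-PIV;r=np.hypot(Q[...,0],Q[...,1]);a=np.arctan2(Q[...,1],Q[...,0])-(np.pi+YAW)
    m=(r>35)&(r<75)&(abs(Q[...,2]-46)<8)&(a>-1)&(a<.4)
    x=Q[m];d=np.linalg.svd(x[:,:2]-x[:,:2].mean(0))[2][0];d*=np.sign(d[1])
    return m.sum(),a[m].mean(),np.arctan2(d[1],d[0])-(np.pi+YAW)
E
python3 - <<'E'
from h import *
from cell import optics
print(angle(load("top0")),angle(load("side0")))
print(angle(optics.camera("top")),angle(optics.camera("side")))
E
```

```text
(np.int64(199), np.float64(0.007461832657341028), np.float64(0.004379129196534937)) (np.int64(167), np.float64(0.056851159495966225), np.float64(0.051266685040197046))
(np.int64(200), np.float64(-0.19887472650499455), np.float64(-0.19657728056672985)) (np.int64(116), np.float64(-0.12330935552281724), np.float64(-0.2641795258745969))
```

>>> step_arm([
  [[0,0,0,0.009,0.1,-0.016,1],[0,0,0,0.007,0.1,-0.012,1],[0,0,0,0.005,0.1,-0.009,1],[0,0,0,0.003,0.1,-0.005,1]],
])

```text
clock: 5.15
eef_pos: [597.7, 237.2, 217.0]
eef_rot: [-3.14, 1.049, 1.616]
wrist_force: [-0.9, -0.5, -9.2]
finger_gap: 0.7
finger_force: 4.0
```

```bash
python3 - <<'E'
from h import *
from cell import optics
show();print(angle(optics.camera("top")),angle(optics.camera("side")))
E
```

```text
t 5.15 tip [605.243  64.801 117.801] tcp [597.703 237.151 216.996] z [ 0.038 -0.866 -0.498] 
j [ 0.411  0.794  1.318 -0.943  1.58   0.643] F [-0.931 -0.46  -9.197] gap 0.7315934796429159
(np.int64(202), np.float64(-0.3452951532574559), np.float64(-0.35622248512609755)) (np.int64(64), np.float64(-0.21332538980652177), np.float64(-0.368631368539879))
```

```bash
python3 - <<'E'
from h import *
p,Rm=show()
th=np.linspace(-.375,-.525,5)
for a,b in zip(th,th[1:]): print((Rm.T@(ringc(b)-ringc(a))/40).round(3).tolist())
E
```

```text
t 5.25 tip [605.386  64.796 117.735] tcp [597.778 237.126 216.959] z [ 0.038 -0.866 -0.499] 
j [ 0.411  0.794  1.318 -0.943  1.58   0.643] F [ 0.013 -0.099 -9.971] gap 0.7364783081019709
[0.001, 0.094, -0.001]
[-0.001, 0.094, 0.002]
[-0.003, 0.094, 0.005]
[-0.005, 0.093, 0.008]
```

>>> step_arm([
  [[0,0,0,0,0.094,-0.001,1],[0,0,0,-0.001,0.094,0.003,1],[0,0,0,-0.004,0.094,0.006,1],[0,0,0,0,0,0,1]],
])

```text
clock: 5.65
eef_pos: [609.0, 237.5, 217.1]
eef_rot: [-3.141, 1.048, 1.616]
wrist_force: [-0.0, 5.1, -9.5]
finger_gap: 0.1
finger_force: 5.3
```

```bash
python3 - <<'E'
from h import *
from cell import optics
show();print(angle(optics.camera("top")),angle(optics.camera("top")),angle(optics.camera("side")))
E
```

```text
t 5.65 tip [616.692  65.184 117.804] tcp [608.999 237.475 217.088] z [ 0.039 -0.866 -0.499] 
j [ 0.404  0.814  1.282 -0.946  1.585  0.627] F [-0.016  5.128 -9.482] gap 0.06385069630613596
(np.int64(207), np.float64(-0.4535937729297714), np.float64(-0.4824790638281482)) (np.int64(203), np.float64(-0.4527500841308996), np.float64(-0.48328769329155397)) (np.int64(35), np.float64(-0.45655237238934127), np.float64(-1.8290173175352056))
```

```bash
cat >> h.py <<'E'
def out(k,zl=88,zh=125):
    Q=cloud(k)-PIV;r=np.hypot(Q[...,0],Q[...,1]);a=np.arctan2(Q[...,1],Q[...,0])-YAW
    m=(r>66)&(r<105)&(Q[...,2]>zl)&(Q[...,2]<zh)&(a>-1)&(a<.4)
    return m.sum(),a[m].mean(),np.median(a[m]),r[m].mean(),Q[...,2][m].mean()
E
python3 - <<'E'
from h import *
from cell import optics
for n in("top","side"):print(n,out(load(n+"0")),out(optics.camera(n)))
E
```

```text
top (np.int64(136), np.float64(-0.053854551275421436), np.float64(-0.049514982151934284), np.float64(80.76300940380642), np.float64(119.31682847493325)) (np.int64(131), np.float64(-0.5318159744570468), np.float64(-0.5272623218999004), np.float64(81.19637599347678), np.float64(119.77923196116785))
side (np.int64(205), np.float64(-0.06658688378835684), np.float64(-0.05550955972464644), np.float64(87.5186772835644), np.float64(116.50453668615606)) (np.int64(221), np.float64(-0.5138605309490595), np.float64(-0.500042081865953), np.float64(88.94098088053606), np.float64(117.14430754257754))
```

>>> step_arm([
  [[0,0,0,-0.002,0.045,0.004,1],[0,0,0,-0.002,0.045,0.004,1],[0,0,0,0,0,0,1]],
])

```text
clock: 6.2
eef_pos: [612.3, 237.3, 217.0]
eef_rot: [-3.141, 1.049, 1.616]
wrist_force: [0.9, 6.9, -9.1]
finger_gap: 0.6
finger_force: 5.6
```

```bash
python3 - <<'E'
from h import *
from cell import optics
show()
print(out(optics.camera("top")),out(optics.camera("side")),angle(optics.camera("top")))
E
```

```text
t 6.2 tip [619.942  65.014 117.776] tcp [612.281 237.316 217.046] z [ 0.038 -0.866 -0.499] 
j [ 0.402  0.82   1.271 -0.947  1.586  0.621] F [ 0.852  6.906 -9.122] gap 0.5592466023032281
(np.int64(132), np.float64(-0.5860559832461392), np.float64(-0.5837286725932429), np.float64(81.61011249710714), np.float64(119.47570966396022)) (np.int64(206), np.float64(-0.5430222310743699), np.float64(-0.5331753647153006), np.float64(89.26916203933766), np.float64(117.117192927697)) (np.int64(201), np.float64(-0.4839189951092925), np.float64(-0.5322484735371253))
```

>>> step_arm([
  [[0,0,0,0.043,0,0.025,1],[0,0,0,0.043,0,0.025,1],[0,0,0,0.022,0,0.012,1],[0,0,0,0,0,0,1]],
])

```text
clock: 6.75
eef_pos: [612.2, 237.4, 212.1]
eef_rot: [-3.141, 1.049, 1.616]
wrist_force: [0.2, 5.5, -7.4]
finger_gap: 0.6
finger_force: 5.2
```

>>> step_arm([
  [[0,0,0,0.043,0,0.025,1],[0,0,0,0.043,0,0.025,1],[0,0,0,0,0,0,1]],
])

```text
clock: 7.05
eef_pos: [612.2, 237.4, 208.1]
eef_rot: [-3.141, 1.049, 1.616]
wrist_force: [1.2, 5.3, -9.5]
finger_gap: 0.6
finger_force: 5.4
```

>>> step_arm([
  [[0,0,0,0.043,0,0.025,1],[0,0,0,0.043,0,0.025,1],[0,0,0,0.043,0,0.025,1],[0,0,0,0,0,0,1]],
])

```text
clock: 7.45
eef_pos: [612.3, 237.4, 202.6]
eef_rot: [3.14, 1.049, 1.615]
wrist_force: [1.7, 7.5, -7.1]
finger_gap: 0.6
finger_force: 4.5
```

```bash
python3 - <<'E'
from h import *
from cell import optics
show()
print(out(optics.camera("top")),out(optics.camera("side")),angle(optics.camera("top")))
E
```

```text
t 7.45 tip [620.188  65.011 103.374] tcp [612.339 237.355 202.555] z [ 0.039 -0.866 -0.498] 
j [ 0.402  0.84   1.273 -0.948  1.573  0.64 ] F [ 1.66   7.467 -7.059] gap 0.5684755740457063
(np.int64(131), np.float64(-0.5891412003237763), np.float64(-0.5916818548613931), np.float64(81.81430730328566), np.float64(119.19940413358249)) (np.int64(204), np.float64(-0.5442780408311634), np.float64(-0.5324469973058568), np.float64(89.29061252782512), np.float64(117.19183566796974)) (np.int64(201), np.float64(-0.48657791922460164), np.float64(-0.5216019539138339))
```

>>> step_arm([
  [[0,0,0,0.043,0,0.025,1],[0,0,0,0.043,0,0.025,1],[0,0,0,0.043,0,0.025,1],[0,0,0,0,0,0,1]],
])

```text
clock: 8.0
eef_pos: [612.3, 236.7, 196.2]
eef_rot: [-3.14, 1.05, 1.616]
wrist_force: [-0.2, 0.9, -0.6]
finger_gap: 0.4
finger_force: 0.0
```

>>> step_arm([
  [[0,0,0,0.043,0,0.025,1],[0,0,0,0.043,0,0.025,1],[0,0,0,0,0,0,1]],
])

```text
clock: 8.3
eef_pos: [612.2, 236.8, 191.7]
eef_rot: [-3.139, 1.049, 1.617]
wrist_force: [-0.3, -0.0, -0.5]
finger_gap: 0.7
finger_force: 0.0
```

```bash
python3 - <<'E'
from h import *
show();armpic("e")
E
```

```text
t 8.3 tip [619.678  64.421  92.602] tcp [612.195 236.805 191.742] z [ 0.038 -0.866 -0.498] 
j [ 0.402  0.855  1.275 -0.948  1.564  0.652] F [-0.323 -0.003 -0.467] gap 0.7466409292193141
```

View pics/e.png

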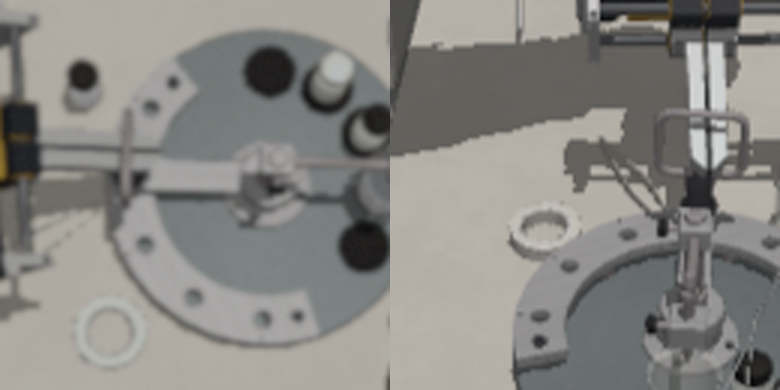

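e.png: the arm lies along the next hole's direction (ring at top view (125,155)) and the ring sits low on the sleeve. The force fell to zero only once the finger was at its home height. Withdrawing along the finger axis.

>>> step_arm([
  [[0,0,0,0,0,-0.3,1],[0,0,0,0,0,-0.42,1],[0,0,0,0,0,-0.42,1],[0,0,0,0,0,-0.42,1],[0,0,0,0,0,-0.42,1]],
])

```text
clock: 8.9
eef_pos: [609.0, 307.3, 232.6]
eef_rot: [-3.141, 1.049, 1.616]
wrist_force: [0.3, 0.0, 0.1]
finger_gap: 0.4
finger_force: 0.0
```

>>> step_arm([
  [[0,0,0,-0.1,0,-0.6,1],[0,0,0,-0.4,-0.2,-0.6,1],[0,0,0,-0.4,-0.4,-0.4,1],[0,0,0,0,-0.2,0,1],[0,0,0,0,0,0,1]],
])

```text
clock: 9.4
eef_pos: [574.9, 342.2, 294.8]
eef_rot: [-3.14, 1.049, 1.617]
wrist_force: [-0.4, 0.4, 0.4]
finger_gap: 0.8
finger_force: 0.0
```

```bash
python3 - <<'E'
from h import *
from cell import optics
show();t=optics.camera("top");s=optics.camera("side")
print(out(load("top0"))[1:3],out(t),out(s),angle(t),angle(s))
for th,ks in((0,(load("top0"),load("side0"))),(-.524,(t,s))):
    bar=ringc(th)+[0,0,25]
    for k in ks:
        Q=cloud(k);D=Q-bar;m=(np.hypot(D[...,0],D[...,1])<36)&(Q[...,2]>105)&(Q[...,2]<160)
        A=Q[m];n=A[:,:2]-A[:,:2].mean(0);print(th,len(A),"mean",A.mean(0),"z pct",np.percentile(A[:,2],[50,90,98]))
        a=A.mean(0)-PIV;print("   az",np.arctan2(a[1],a[0])-np.pi-YAW,"r",np.hypot(a[0],a[1]))
a=[]
for k,(r0,c0) in ((t,(130,230)),(s,(180,220))):
    a.append(cv2.resize(k["frame"][r0:r0+150,c0:c0+150,::-1],None,fx=2.66,fy=2.66,interpolation=cv2.INTER_CUBIC))
cv2.imwrite("pics/f.png",np.hstack(a))
E
```

```text
t 9.4 tip [582.612 169.903 195.619] tcp [574.879 342.227 294.845] z [ 0.039 -0.866 -0.499] 
j [ 0.563  0.769  1.161 -0.884  1.799  0.582] F [-0.358  0.377  0.439] gap 0.7653919459809491
(np.float64(-0.053854551275421436), np.float64(-0.049514982151934284)) (np.int64(132), np.float64(-0.5901152810665232), np.float64(-0.5941462733864393), np.float64(81.74846879336626), np.float64(119.45112236316095)) (np.int64(211), np.float64(-0.5479132864763171), np.float64(-0.5330000967059729), np.float64(89.15184308151123), np.float64(117.2072686895948)) (np.int64(204), np.float64(-0.4875806637569409), np.float64(-0.5230901007241606)) (np.int64(33), np.float64(-0.5183842175896933), np.float64(-1.2092870340658184))
0 99 mean [565.018  73.589 129.732] z pct [130.1   132.722 133.867]
   az 0.022658920190732124 r 101.32793463236045
0 132 mean [566.535  72.794 124.496] z pct [128.3   131.637 132.357]
   az 0.012801043962538339 r 99.93128539906348
-0.524 96 mean [613.766  84.482 129.205] z pct [130.007 131.994 133.533]
   az -0.4762268323129939 r 101.00959660711393
-0.524 133 mean [615.756  82.867 124.617] z pct [128.245 131.659 132.863]
   az -0.49660916571325275 r 99.46272642746673
```

View pics/f.png

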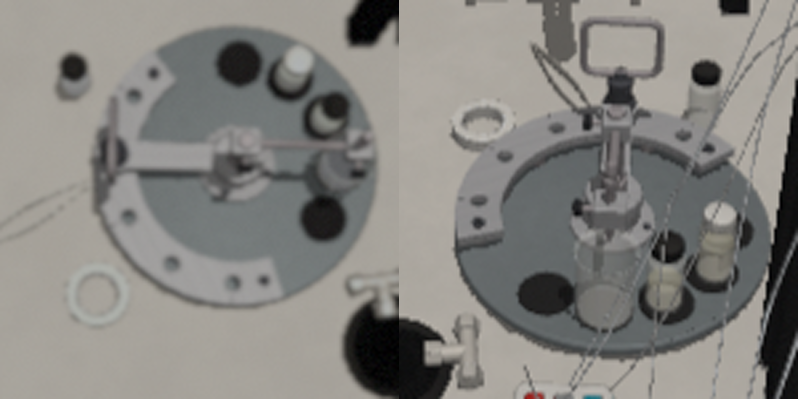

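f.png: outlet above the beaker (top view (345,160)) and the vials and beaker in place. The ring height matches its height at home before the move (124.6 vs 124.5 mm), so the pin is home.

```bash
python3 -c "
from cell import workorder
print(workorder.sign_off())"
```

```text
the job is handed in; nothing more can be done
None
```

The arm is one hole over on the beaker's side (about -0.52 rad), the outlet is above the beaker and the pin is fully home. The vials and the beaker stand where they were, the robot is clear of everything, and the job was handed in at about 9.5 s; no verdict came back.

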